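# Unlock a pressure cooker, set its lid aside and put the spatula in

## Task

I am about to brown onions in the pressure cooker. Unlock it by turning the handle on its lid all the way from locked to open, lift the lid off and set it down gently, right way up, in the middle of the chopping board with its handle left open; then take the wooden spatula out of the cutlery box and put it blade first into the pot. Leave the pot, the cutlery box and the other things standing where they are.

Things in the scene. Friction and masses are not known exactly. Their poses are not given: they have to be found in the camera images.
- cooker_pot: Steel pot of a small pressure cooker, loose, 1.5 kg. Origin: centre of its underside, z up. Rim at z = 100 mm, 188 mm across outside; inside 160 mm wide, inner floor at z = 8 mm. Two black side handles lie along its +x and -x, reaching 138 mm from the centre, below the rim.
- cooker_lid: Steel lid, 0.57 kg; on the pot at the start, axes as the pot's. Origin: on its axis at its lowest points (jaws, forks), 84 mm above the pot's underside when seated. Jaws at +y and -y grip under the pot's rim when locked (102 mm from the axis; open: 116). Forks at +x and -x straddle the pot's side-handle blocks: lift straight up 20 mm to come free. Lid top with jaw arms z = 37 mm, valve 43.
- lock_handle (a joint): Rotary handle on the lid's axis, rad: 0 = locked, 1.2 = open (end stops), growing counter-clockwise from above. A black upright bar 92 mm long, 22 wide, 36 high; at 0 it lies along the lid's x (towards the pot's side handles), at 1.2 it is 69 degrees on. A spring detent (about 0.2 N m) throws it to the nearer end. It moves the jaws out; the lid is lifted by it too.
- lid_grip (a point): Centre of the handle bar, on the lid's axis, 67 mm above the lid's origin; the bar reaches 18 mm above and below it. Axes as the lid's (it does not turn with the handle).
- chopping_board: Pale wooden chopping board 260 x 250 mm (x, y), fixed. Origin: centre of its underside at worktop level; its top is 24 mm above.
- cutlery_box: Grey plastic cutlery box, open on top, 108 x 116 x 131 mm (x, y, z), loose, 0.25 kg. Origin: centre of its underside. A wall at y = 0, 110 mm high, halves it; outer walls 3 mm thick, 128 mm high.
- spatula: Flat wooden spatula 215 mm long, 60 g, standing blade down in the +y half of the cutlery box, handle leaning about 17 degrees to the box's +y wall. Origin: middle of the blade's lower edge; z along the handle to its top; x along the blade's width (50 mm), y its thickness (7 mm). Blade 75 mm long, then a round handle 15 to 17 mm thick.
- spatula_grip (a point): Point on the axis of the spatula's handle, 180 mm from the blade's edge and 35 mm below the handle's top; a good place to grip. Axes as the spatula's.
- spatula_mid (a point): Point on the spatula's axis, 100 mm from the blade's edge.
- beans_tin: Bystander: squat tin, 75 mm wide, 58 mm high, behind the pot.
- spice_jar: Bystander: spice jar, 45 mm wide, 109 mm high, behind the pot.
- spice_jar_b: Bystander: spice jar, 44 mm wide, 106 mm high, at the right near the cutlery box.
- mug: Bystander: dark mug, 92 x 121 x 94 mm, behind the chopping board.

How it is judged (in metres and radians):
On the way, in this order (a step that is already met when the one before it is completed fails the run):
1. the handle is turned fully to open while the lid still sits on the pot (value of joint lock_handle above 1.1 rad and z of cooker_lid in the frame of cooker_pot below 0.096 m and horizontal distance between cooker_lid and cooker_pot below 0.012 m), for 0.2 s.
2. the lid lies right way up in the middle of the chopping board, let go, before the spatula goes into the pot (horizontal distance between cooker_lid and chopping_board below 0.04 m and z of cooker_lid in the frame of chopping_board between 0.018 and 0.03 m and angle between cooker_lid's own z axis and vertical below 0.1 rad and contact force between the fingers and cooker_lid below 0.1 N and linear speed of cooker_lid below 0.03 m/s and horizontal distance between spatula and cooker_pot above 0.1 m), for 0.2 s.
At the end, for the whole second after the job is handed in: Lid at rest on the board, upright (0.1 rad), centre within 40 mm of the board's, handle at open (over 1.05 rad); spatula at rest in the pot, blade edge inside and under 50 mm above the pot's underside, handle up; pot and cutlery box upright (value of joint lock_handle above 1.05 rad and horizontal distance between cooker_lid and chopping_board below 0.04 m and z of cooker_lid in the frame of chopping_board between 0.018 and 0.03 m and angle between each of cooker_lid, cooker_pot, cutlery_box's own z axis and vertical below 0.1 rad and linear speed of each of cooker_lid, spatula below 0.03 m/s and horizontal distance between spatula and cooker_pot below 0.085 m and z of spatula in the frame of cooker_pot between 0.004 and 0.05 m and z of spatula_grip in the frame of cooker_pot above 0.05 m); the robot touches nothing.
It fails at once if the pot is dragged more than 50 mm (distance of cooker_pot from where it was at the start of the episode above 0.05 m).
It fails at once if the cutlery box is dragged more than 50 mm or tipped over (distance of cutlery_box from where it was at the start of the episode above 0.05 m or angle between cutlery_box's own z axis and vertical above 0.5 rad).
It fails at once if the lid is let fall (linear speed of cooker_lid above 0.6 m/s and contact force between the fingers and cooker_lid below 0.1 N).
It fails at once if a bystander is pushed more than 40 mm (distance of any of beans_tin, spice_jar, spice_jar_b, mug from where it was at the start of the episode above 0.04 m).
It also fails if it takes over 70 s, if anything falls off the work surface, if the arm or the gripper's body presses on something with over 40 N, if the wrist force passes 120 N, or if a joint passes its speed limit or range.

## Robot

A 6-joint arm with a two-finger parallel gripper is mounted at the origin on a cart in front of the work surface, level with it; the furniture and walls round the work are solid. World frame = base frame: x ahead of the robot, y to its left, z up, the work surface at z = 0. Lengths are in mm, angles in rad, forces in N, time in s.
With the tool pointing down it reaches from about 400 to 925 mm from the base axis. Payload 12.5 kg.
Tool frame: the origin (TCP) lies between the finger pads; the fingertips stand env.tip_extent ahead of it and the grasp point (between the pads) lies 11 mm behind it (env.tip_extent is the distance from the TCP to the fingertips, in mm); z points along the fingers, y is the line along which they close (so a half turn about z gives the same grasp; the last joint's range is limited). The gripper opens to 95 mm and grips with 3 to 60 N. Pads are 20 mm wide; open, the fingers measure 119 mm over their backs; the gripper's body (75 mm by 180 mm) begins 59 mm behind the grasp point.
Start: joints at [1.202, 0.491, 1.559, -0, 1.092, -0.106], TCP at [162.348, 603.564, 222.661] pointing down, gripper open.
Joint ranges: [-3.1, 3.1], [-0.84, 2.19], [0.05, 2.79], [-1.13, 4.28], [0.06, 2.93], [-2.69, 2.69]. Speed limits (rad/s): [2.22, 2.22, 2.79, 3.14, 3.14, 3.14].

## Interface

Orientations are given as [roll, pitch, yaw] about the fixed x, y, z axes, in that order (R = Rz(yaw) Ry(pitch) Rx(roll)).
In Python, from cell import env gives the robot as it stands.
- The arm moves only by the tool carry_out, never from a script. Its argument "motion" is a list of rows, each a list of 5 numbers: the shift along the tool's x, y, z in mm, then the turn about the tool's z in degrees, then the closure, from 0 (fully open) to 1 (shut). A call has 1 to 12 rows; each row shifts and turns the commanded pose from where the row before left it, along the tool's axes as they then stand; what a row does not reach is not made up. A row lasts 1/10 s, in which the tool goes at most 50 mm and 8.59 degrees, less where a joint would pass 70% of its speed; a pose out of reach is approached as far as the arm can. A call with a gripper value outside its range is refused whole. The fingers move at their own pace and stop on an object; the grip force is fixed at half the most. Time passes only in rows, so rows that do not move let the fingers close. It gives the time, the measured TCP pose, the force, the opening and the grip force at its end, in the units of the state.
- env.state(): the state, without advancing time (a new reading comes with each control period).
- env.read_camera(name): name is "side" or "top" or "wrist"; returns a dict with "color" (420x560x3 uint8, red, green, blue), "K" (3x3 intrinsics, pixels), "dist" ([k1, k2, p1, p2, k3] as OpenCV has them; the pictures are not rectified), "R" (3x3) and "t" (3): a world point X has camera coordinates R X + t; the wrist camera has in their place "hand_eye" (4x4, takes a point from camera to tool coordinates, whose origin is the TCP and whose axes are the flange's). Camera axes: x right, y down, z forward; pixel columns grow to the right and rows downward; lengths in mm; the calibration is good to about 2 mm. A picture is of the moment at which its call begins: read the wrist's pose just before it. There is no depth.
- env.job_done(): hands the job in; it is judged then, once.
The state is a dict: "t": time; "joints": joint angles; "qvel": joint speeds; "tau": joint torques, N m; "eef_pos": TCP position; "tcp_rot": TCP orientation; "ft_force": force on the tool from outside, world axes, zero at the start; "moment": the same for the moment, N m; "opening": opening from 0.0 (shut) to 1.0 (fully open); "grip_force": force on a finger pad.
Only numpy, scipy, OpenCV 4.12 (cv2) and the standard library are available. Lean on these libraries where they do the work, as an engineer would, in place of code of your own. Each camera call takes 0.05 s, during which the arm holds its last target. There are 200 camera calls.

## Working session

There is one attempt and no reset: what is moved stays moved. The work goes in short steps, Python scripts to look and compute and a tool call to move; the robot and the scene stay as the last step left them, time stands still between calls to the robot, and variables do not carry over. Pictures are saved under pics/ and viewed, at most 10 in all, crops included, and the job is handed in when it is done.

Besides the shell and the picture viewer there is one more tool, called after "Request:" by a JSON object that holds its "fn" and its "kwargs", one argument or row to a line. carry_out: Moves the arm, as the interface text tells. Its arguments: {"type":"object","properties":{"motion":{"type":"array"}},"required":["motion"]}

```bash
mkdir -p pics
python3 - <<'E'
from cell import env
import cv2, numpy as np
s=env.state(); print({k:np.round(v,3).tolist() for k,v in s.items()}, env.tip_extent)
for n in ("top","side"):
    c=env.read_camera(n); cv2.imwrite(f"pics/{n}0.png",c["color"][:,:,::-1])
    print(n,np.round(c["K"],1).tolist(),np.round(c["dist"],4),np.round(c["R"],3).tolist(),np.round(c["t"],1), np.round(-np.array(c["R"]).T@c["t"],0))
E
ls
```

```text
{'t': 0.0, 'joints': [1.202, 0.492, 1.559, 0.0, 1.092, -0.106], 'qvel': [-0.001, -0.001, 0.0, -0.003, 0.001, -0.0], 'tau': [0.0, -61.264, -25.818, 0.069, 0.048, -0.0], 'eef_pos': [162.224, 603.318, 222.053], 'tcp_rot': [-3.14, -0.0, 2.879], 'ft_force': [0.111, -0.076, 0.362], 'moment': [-0.051, 0.043, 0.023], 'grip_force': 0.0, 'opening': 1.0} 8.0
top [[546.8, 0.0, 290.9], [0.0, 546.8, 214.7], [0.0, 0.0, 1.0]] [-0.1689  0.      0.      0.      0.    ] [[-0.027, -1.0, -0.001], [-0.984, 0.027, -0.175], [0.175, -0.004, -0.985]] [  25.8  604.2 1496.2] [ 333.   15. 1579.]
side [[544.5, 0.0, 266.0], [0.0, 544.5, 208.7], [0.0, 0.0, 1.0]] [-0.1398  0.      0.      0.      0.    ] [[0.887, -0.461, 0.022], [-0.267, -0.552, -0.79], [0.377, 0.695, -0.613]] [-525.5  272.  1233.8] [  74. -950.  982.]
pics
```

View pics/top0.png

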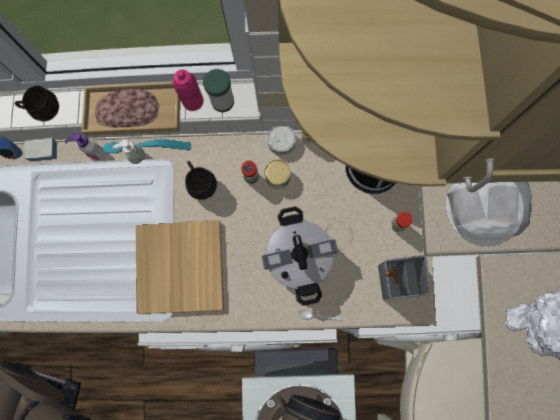

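View pics/side0.png

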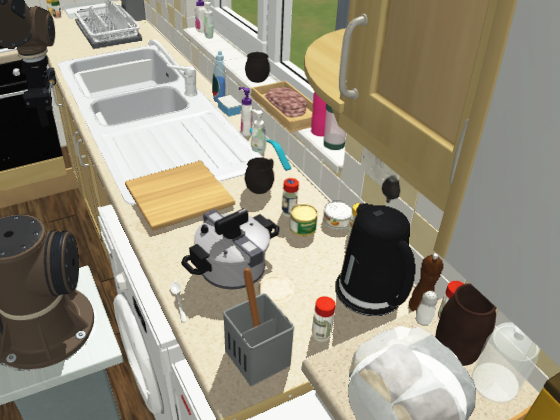

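The top view shows the pot with its lid at about (300,255), side handles at (291,216) and (309,294), the board at (180,267), the box at (405,280) and the jar at (403,221). The side view shows the lid handle at (232,222) and the spatula handle at (250,290).

```bash
cat > h.py <<'E'
from cell import env
import cv2, numpy as np
from scipy.spatial.transform import Rotation as Ro
def cam(n):
    s=env.state(); c=env.read_camera(n); c={k:(v if k=="color" else np.array(v,float)) for k,v in c.items()}
    if n=="wrist":
        T=np.eye(4); T[:3,:3]=Ro.from_euler("xyz",s["tcp_rot"]).as_matrix(); T[:3,3]=s["eef_pos"]
        M=np.linalg.inv(T@c["hand_eye"]); c["R"],c["t"]=M[:3,:3],M[:3,3]
    return c
def ray(c,px):
    u=cv2.undistortPoints(np.array(px,float).reshape(-1,1,2),c["K"],c["dist"])[:,0]
    d=np.c_[u,np.ones(len(u))]@c["R"]; return -c["R"].T@c["t"], d
def onz(c,px,z):
    o,d=ray(c,px); return o+d*((np.asarray(z)-o[2])/d[:,2])[:,None]
def cross(c1,p1,c2,p2):
    o1,d1=ray(c1,[p1]); o2,d2=ray(c2,[p2]); A=np.c_[d1[0],-d2[0]]
    k=np.linalg.lstsq(A,o2-o1,rcond=None)[0]; a=o1+k[0]*d1[0]; b=o2+k[1]*d2[0]
    return (a+b)/2,np.linalg.norm(a-b)
def proj(c,X):
    return cv2.projectPoints(np.array(X,float).reshape(-1,1,3),cv2.Rodrigues(c["R"])[0],c["t"],c["K"],c["dist"])[0][:,0]
def go(x,y,z,yaw=None):
    "shift in tool axes and turn (deg about tool z) to a target TCP, tool down"
    s=env.state(); R=Ro.from_euler("xyz",s["tcp_rot"])
    print("shift",np.round(R.inv().apply(np.array([x,y,z])-s["eef_pos"]),1), "eef",np.round(s["eef_pos"],1),np.round(np.degrees(s["tcp_rot"]),1))
    if yaw is not None:
        d=-(np.degrees(yaw-s["tcp_rot"][2])); print("turn",round((d+90)%180-90,1))
E
python3 - <<'E'
from h import *
c=cam("top"); im=c["color"]; hsv=cv2.cvtColor(im,cv2.COLOR_RGB2HSV)
m=cv2.inRange(hsv,(8,70,120),(25,255,255)); m[:210]=0; m[320:]=0; m[:,:125]=0; m[:,235:]=0
k=max(cv2.findContours(m,0,2)[0],key=cv2.contourArea); r=cv2.minAreaRect(k)
print("board",r); P=onz(c,cv2.boxPoints(r),24*np.ones(4)); print(P.round(0), P.mean(0).round(1))
print("sidehandles",onz(c,[(291,216),(309,294)],[80,80]).round(0)); print("bar ends",onz(c,[(297,240),(302,268)],[169,169]).round(0))
print("box",onz(c,[(379,262),(426,257),(431,296),(386,300)],[128]*4).round(0), "mug",onz(c,[(201,183)],[94]),"jar",onz(c,[(403,219)],[106]))
cr=cv2.resize(im[200:310,240:440],None,fx=4,fy=4,interpolation=cv2.INTER_CUBIC); cv2.imwrite("pics/crop1.png",cr[:,:,::-1])
E
```

```text
board ((178.00262451171875, 266.57220458984375), (90.48307037353516, 85.23348999023438), 87.92996978759766)
[[598. 469.  24.]
 [600. 218.  24.]
 [341. 210.  24.]
 [336. 456.  24.]] [469.  338.2  24. ]
sidehandles [[596.   9.  80.]
 [379. -34.  80.]]
bar ends [[517.  -4. 169.]
 [444. -15. 169.]]
box [[ 457. -222.  128.]
 [ 466. -350.  128.]
 [ 361. -358.  128.]
 [ 355. -236.  128.]] mug [[694.47140029 258.70983252  94.        ]] jar [[ 574.6890927  -298.50152475  106.        ]]
```

View pics/crop1.png

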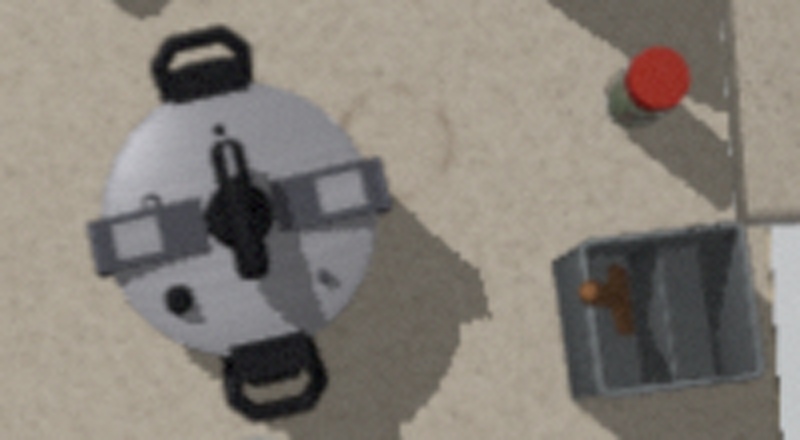

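The crop confirms the bar is locked: it lies close to the side-handle line, about 11° in the world frame. The pot centre is about (488,-12). The spatula handle's top is at crop (590,292), in the box's left (+y) half.

Run:
```python
from h import *
go(480,-12,350,np.radians(11))
```

```text
shift [-466.7 -511.8 -127.4] eef [162.3 603.4 222.2] [-180.    -0.   164.9]
turn -26.1
```

Request:
{"fn": "carry_out", "kwargs": {
  "motion": [
    [0, 0, -42, 0, 0],
    [0, 0, -42, 0, 0],
    [0, 0, -42, 0, 0],
    [-29, -32, 0, 0, 0],
    [-29, -32, 0, 0, 0],
    [-29, -32, 0, 0, 0],
    [-29, -32, 0, 0, 0],
    [-29, -32, 0, 0, 0],
    [-29, -32, 0, 0, 0],
    [-29, -32, 0, 0, 0],
    [-29, -32, 0, 0, 0],
    [-29, -32, 0, 0, 0]
  ]
}}

```text
t: 1.35
eef_pos: [339.9, 256.0, 348.7]
tcp_rot: [3.141, 0.0, 2.879]
ft_force: [0.5, 0.6, -0.0]
opening: 1.004
grip_force: 0.0
```

Request:
{"fn": "carry_out", "kwargs": {
  "motion": [
    [-29, -32, 0, 0, 0],
    [-29, -32, 0, 0, 0],
    [-29, -32, 0, 0, 0],
    [-29, -32, 0, 0, 0],
    [-29, -32, 0, 0, 0],
    [-29, -32, 0, 0, 0],
    [-29, -32, 0, 0, 0],
    [0, 0, 0, 8.5, 0],
    [0, 0, 0, 8.5, 0],
    [0, 0, 0, 8.5, 0],
    [0, 0, 0, 8.5, 0],
    [0, 0, 0, 8.5, 0]
  ]
}}

```text
t: 2.55
eef_pos: [477.3, -11.5, 348.4]
tcp_rot: [-3.141, -0.0, 2.131]
ft_force: [-0.0, 0.3, -0.5]
opening: 0.999
grip_force: 0.0
```

Request:
{"fn": "carry_out", "kwargs": {
  "motion": [
    [0, 0, 0, 8.5, 0],
    [0, 0, 0, 8.5, 0],
    [0, 0, 0, 8.5, 0],
    [0, 0, 0, 8.5, 0],
    [0, 0, 0, 8.5, 0],
    [0, 0, 0, 8.5, 0],
    [0, 0, 0, 8.5, 0],
    [0, 0, 0, 8.5, 0],
    [0, 0, 0, 8.5, 0],
    [0, 0, 0, 8.5, 0],
    [0, 0, 0, 8.5, 0],
    [0, 0, 0, 8.5, 0]
  ]
}}

```text
t: 3.75
eef_pos: [477.3, -11.4, 348.5]
tcp_rot: [-3.141, 0.0, 0.351]
ft_force: [0.7, 1.0, 0.8]
opening: 1.004
grip_force: 0.0
```

Run:
```python
from h import *
go(488,-12,350,np.radians(11)); c=cam("wrist"); cv2.imwrite("pics/w1.png",c["color"][:,:,::-1]); print(c["hand_eye"].round(3).tolist(), np.round(env.state()["joints"],2))
```

```text
shift [ 9.9  4.3 -1.5] eef [477.3 -11.4 348.5] [-180.     0.    20.1]
turn 9.1
[[-0.0, -0.968, -0.252, 70.713], [1.0, -0.0, 0.0, -1.183], [-0.0, -0.252, 0.968, -161.303], [0.0, 0.0, 0.0, 1.0]] [-0.16  0.16  1.71  0.    1.27  1.07]
```

View pics/w1.png

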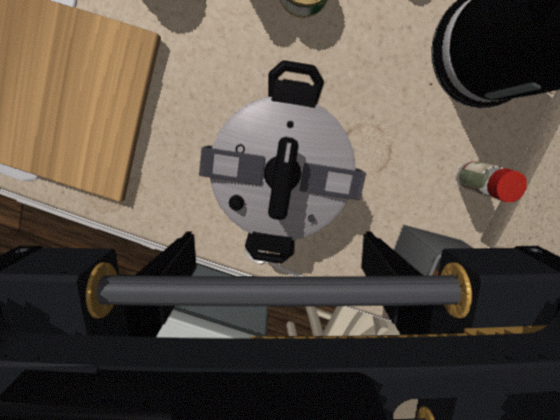

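The wrist view shows the bar from (289,138) to (279,218), jaw arm ends at (201,163) and (363,183), and pot handles at (296,83) and (271,248).

Run:
```python
from h import *
c=cam("wrist"); im=c["color"]; hsv=cv2.cvtColor(im,cv2.COLOR_RGB2HSV)
# bar: dark blob in lid centre
m=cv2.inRange(hsv,(0,0,0),(180,255,62)); w=np.zeros_like(m); w[125:228,262:306]=255; m&=w
ks=[k for k in cv2.findContours(m,0,2)[0] if cv2.contourArea(k)>200]
for k in ks: print(cv2.minAreaRect(k), k[:,0].min(0),k[:,0].max(0))
k=max(ks,key=cv2.contourArea)[:,0]
E=onz(c,[(288.5,137),(279,218.5)],[169]*2); print("bar ends",E.round(1),E.mean(0).round(1),np.degrees(np.arctan2(*(E[0]-E[1])[1::-1])))
J=onz(c,[(201.5,162.5),(363.5,183.5)],[121]*2); print("jaw",J.round(1),J.mean(0).round(1),np.linalg.norm(J[0]-J[1]),np.degrees(np.arctan2(*(J[0]-J[1])[1::-1]))-90)
H=onz(c,[(296.5,104),(269.5,234)],[85]*2); print("handle",H.round(1),H.mean(0),np.degrees(np.arctan2(*(H[0]-H[1])[1::-1])))
for g in ((490,-12),(488,-12)): print(proj(c,[(*g,169),(*g,121)]).round(0))
print(im[170,282],im[150,288],im[185,245])
```

```text
((283.5, 178.0), (82.0, 43.0), 90.0) [262 137] [305 219]
bar ends [[533.3  -1.6 169. ]
 [446.5 -21.9 169. ]] [489.9 -11.7 169. ] 13.207832900667825
jaw [[ 468.1   85.5  121. ]
 [ 510.2 -110.1  121. ]] [489.1 -12.3 121. ] 200.08369502253385 12.121779244395071
handle [[573.   -0.7  85. ]
 [396.8 -25.7  85. ]] [484.86396189 -13.20301546  85.        ] 8.066321089402333
[[284. 179.]
 [283. 172.]]
[[283. 181.]
 [283. 174.]]
[18 20 21] [134 129 128] [96 90 91]
```

Run:
```python
from h import *
go(489,-12,144,np.radians(12.3))
```

```text
shift [ 10.8   4.7 204.5] eef [477.3 -11.4 348.5] [-180.     0.    20.3]
turn 8.0
```

Request:
{"fn": "carry_out", "kwargs": {
  "motion": [
    [10.8, 4.7, 40, 0, 0],
    [0, 0, 40, 8, 0],
    [0, 0, 40, 0, 0],
    [0, 0, 40, 0, 0],
    [0, 0, 25, 0, 0],
    [0, 0, 19, 0, 0],
    [0, 0, 0, 0, 0],
    [0, 0, 0, 0, 0.5],
    [0, 0, 0, 0, 0.7],
    [0, 0, 0, 0, 0.9],
    [0, 0, 0, 0, 0.9],
    [0, 0, 0, 0, 0.9]
  ]
}}

```text
t: 5.05
eef_pos: [489.3, -12.0, 145.1]
tcp_rot: [3.141, -0.001, 0.217]
ft_force: [-0.2, 0.3, 0.3]
opening: 0.64
grip_force: 0.0
```

Request:
{"fn": "carry_out", "kwargs": {
  "motion": [
    [0, 0, 0, 0, 1],
    [0, 0, 0, 0, 1],
    [0, 0, 0, 0, 1],
    [0, 0, 0, 0, 1],
    [0, 0, 0, 0, 1],
    [0, 0, 0, 0, 1]
  ]
}}

```text
t: 5.65
eef_pos: [489.2, -12.0, 144.6]
tcp_rot: [-3.141, -0.0, 0.217]
ft_force: [-0.6, -0.3, -0.1]
opening: 0.23
grip_force: 29.8
```

Gripped at 22 mm. Now I turn it counter-clockwise from above, which is negative about the tool's z.

Request:
{"fn": "carry_out", "kwargs": {
  "motion": [
    [0, 0, 0, -6, 1],
    [0, 0, 0, -6, 1],
    [0, 0, 0, -6, 1],
    [0, 0, 0, -6, 1],
    [0, 0, 0, -6, 1],
    [0, 0, 0, -6, 1],
    [0, 0, 0, -6, 1],
    [0, 0, 0, -6, 1],
    [0, 0, 0, -6, 1],
    [0, 0, 0, -6, 1],
    [0, 0, 0, -6, 1],
    [0, 0, 0, -3, 1]
  ]
}}

```text
t: 6.85
eef_pos: [488.4, -11.6, 144.6]
tcp_rot: [-3.14, -0.0, 1.425]
ft_force: [-0.6, 0.4, 1.5]
opening: 0.228
grip_force: 30.0
```

Request:
{"fn": "carry_out", "kwargs": {
  "motion": [
    [0, 0, 0, -1, 1],
    [0, 0, 0, 0, 1],
    [0, 0, 0, 0, 1],
    [0, 0, 0, 0, 1]
  ]
}}

```text
t: 7.25
eef_pos: [488.7, -11.8, 144.6]
tcp_rot: [-3.14, -0.0, 1.437]
ft_force: [-4.8, 3.8, 4.4]
opening: 0.231
grip_force: 30.0
```

Run:
```python
from h import *
go(489,-12,144); s=env.state(); print(s["moment"],s["ft_force"])
c=cam("wrist"); cv2.imwrite("pics/w2.png",c["color"][:,:,::-1])
```

```text
shift [-0.2  0.4  0.6] eef [488.7 -11.8 144.6] [-179.9   -0.    82.3]
[ 0.49999258  0.97160584 -0.37923588] [-4.82921369  3.77791947  4.38587734]
```

View pics/w2.png

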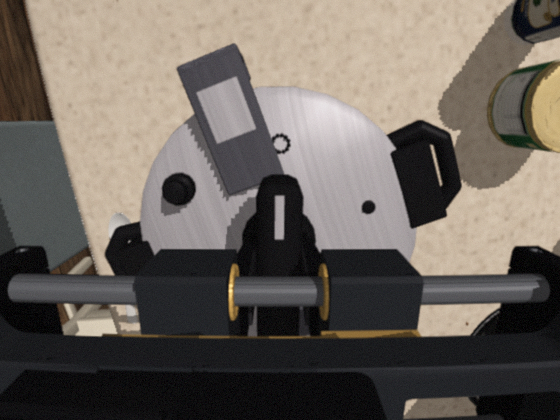

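The handle has turned 70° and the jaw arm is now well out past the lid edge, with the arm end at (215,60). The valve is at (180,190). Next I lift straight up.

Request:
{"fn": "carry_out", "kwargs": {
  "motion": [
    [0, 0, -4, 0, 1],
    [0, 0, -6, 0, 1],
    [0, 0, -6, 0, 1],
    [0, 0, -8, 0, 1],
    [0, 0, -8, 0, 1],
    [0, 0, -8, 0, 1],
    [0, 0, -10, 0, 1],
    [0, 0, -20, 0, 1],
    [0, 0, -25, 0, 1],
    [0, 0, -25, 0, 1],
    [0, 0, -20, 0, 1],
    [0, 0, -10, 0, 1]
  ]
}}

```text
t: 8.5
eef_pos: [489.4, -12.1, 296.8]
tcp_rot: [3.139, 0.0, 1.439]
ft_force: [0.7, -0.2, -5.2]
opening: 0.233
grip_force: 29.9
```

Run:
```python
from h import *
go(469,338,295); s=env.state(); print(s["ft_force"],s["moment"],s["opening"])
c=cam("side"); cv2.imwrite("pics/s2.png",cv2.resize(c["color"][140:380,120:360],None,fx=2,fy=2)[:,:,::-1])
```

```text
shift [344.4 -66.3   1.6] eef [489.4 -12.1 296.8] [179.8   0.   82.4]
[ 0.70464211 -0.24962881 -5.21358427] [-0.10284382  0.02579983  0.00605449] 0.23293737801153386
```

View pics/s2.png

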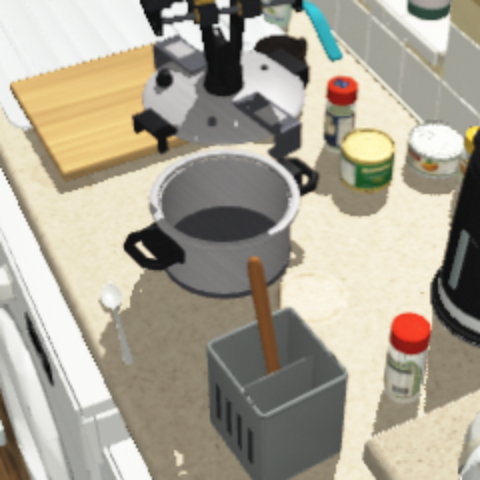

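The lid is off and hangs level, the pot is open and still upright, and the spatula stands in the near (+y) half of the box. On to the board.

Request:
{"fn": "carry_out", "kwargs": {
  "motion": [
    [15, -3, 0, 0, 1],
    [30, -6, 0, 0, 1],
    [35, -7, 0, 0, 1],
    [35, -7, 0, 0, 1],
    [35, -7, 0, 0, 1],
    [35, -7, 0, 0, 1],
    [35, -7, 0, 0, 1],
    [35, -7, 0, 0, 1],
    [35, -7, 0, 0, 1],
    [29, -5, 0, 0, 1],
    [17, -3, 0, 0, 1],
    [8, 0, 0, 0, 1]
  ]
}}

```text
t: 9.75
eef_pos: [468.6, 338.7, 293.7]
tcp_rot: [-3.14, 0.001, 1.44]
ft_force: [-0.5, -0.7, -4.9]
opening: 0.228
grip_force: 30.0
```

Request:
{"fn": "carry_out", "kwargs": {
  "motion": [
    [0, 0, 20, 0, 1],
    [0, 0, 30, 0, 1],
    [0, 0, 30, 0, 1],
    [0, 0, 30, 0, 1],
    [0, 0, 30, 0, 1],
    [0, 0, 30, 0, 1],
    [0, 0, 15, 0, 1],
    [0, 0, 10, 0, 1],
    [0, 0, 5, 0, 1],
    [0, 0, 0, 0, 1]
  ]
}}

```text
t: 10.75
eef_pos: [469.2, 337.4, 94.6]
tcp_rot: [-3.141, 0.0, 1.439]
ft_force: [0.3, 0.7, -5.0]
opening: 0.23
grip_force: 30.0
```

Run:
```python
from h import *
go(469,338,84); print(env.state()["ft_force"])
```

```text
shift [ 0.6 -0.3 10.6] eef [469.2 337.4  94.6] [-180.     0.    82.4]
[ 0.34175981  0.73487595 -5.03698429]
```

Request:
{"fn": "carry_out", "kwargs": {
  "motion": [
    [0, 0, 3, 0, 1],
    [0, 0, 2, 0, 1],
    [0, 0, 2, 0, 1],
    [0, 0, 1, 0, 1],
    [0, 0, 1, 0, 1],
    [0, 0, 0, 0, 1]
  ]
}}

```text
t: 11.35
eef_pos: [469.0, 337.7, 85.6]
tcp_rot: [-3.142, -0.0, 1.439]
ft_force: [0.3, -0.8, -5.9]
opening: 0.227
grip_force: 30.0
```

Request:
{"fn": "carry_out", "kwargs": {
  "motion": [
    [0, 0, 1, 0, 1],
    [0, 0, 0, 0, 1],
    [0, 0, 0, 0, 1]
  ]
}}

```text
t: 11.65
eef_pos: [469.1, 337.7, 84.8]
tcp_rot: [3.141, -0.0, 1.439]
ft_force: [0.2, -0.7, -4.0]
opening: 0.227
grip_force: 30.0
```

Request:
{"fn": "carry_out", "kwargs": {
  "motion": [
    [0, 0, 0.7, 0, 1],
    [0, 0, 0, 0, 1],
    [0, 0, 0, 0, 1]
  ]
}}

```text
t: 11.95
eef_pos: [469.1, 337.7, 84.6]
tcp_rot: [3.141, -0.0, 1.439]
ft_force: [-2.4, -1.6, 6.0]
opening: 0.229
grip_force: 30.0
```

Contact made. I release and retreat.

Request:
{"fn": "carry_out", "kwargs": {
  "motion": [
    [0, 0, 0, 0, 0.7],
    [0, 0, 0, 0, 0.5],
    [0, 0, 0, 0, 0.3],
    [0, 0, 0, 0, 0.3],
    [0, 0, 0, 0, 0.3],
    [0, 0, 0, 0, 0.3],
    [0, 0, -15, 0, 0.3],
    [0, 0, -30, 0, 0.3],
    [0, 0, -40, 0, 0.3],
    [0, 0, -45, 0, 0.3],
    [0, 0, -45, 0, 0.3],
    [0, 0, -45, 0, 0.3]
  ]
}}

```text
t: 13.15
eef_pos: [468.6, 337.5, 306.0]
tcp_rot: [3.141, -0.0, 1.439]
ft_force: [0.8, 0.0, 0.5]
opening: 0.698
grip_force: 0.0
```

Run:
```python
from h import *
go(410,-200,350); c=cam("wrist"); a=c["color"]; t=cam("top"); b=t["color"]
cv2.imwrite("pics/w3.png",np.hstack([cv2.resize(a,(400,300)),cv2.resize(b[190:340,125:325],(400,300))])[:,:,::-1])
s=cam("side"); h=cv2.resize(s["color"][230:390,200:360],None,fx=3,fy=3,interpolation=2); k=cv2.resize(b[230:320,370:440],None,fx=4,fy=4,interpolation=2)
o=np.zeros((480,780,3),np.uint8); o[:,:480]=h; o[:360,490:770]=k; cv2.imwrite("pics/box.png",o[:,:,::-1])
```

```text
shift [-540.5   12.6  -44.1] eef [468.6 337.5 306. ] [180.   -0.   82.4]
```

View pics/w3.png

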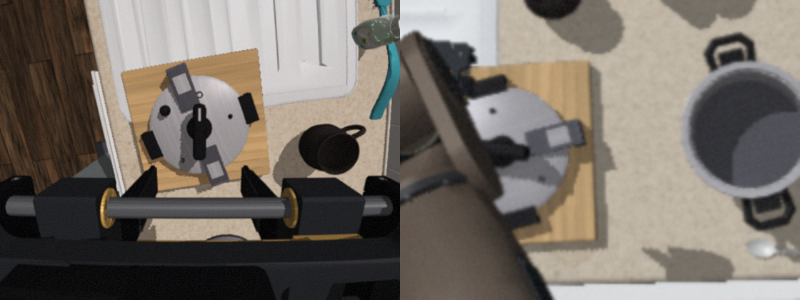

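View pics/box.png

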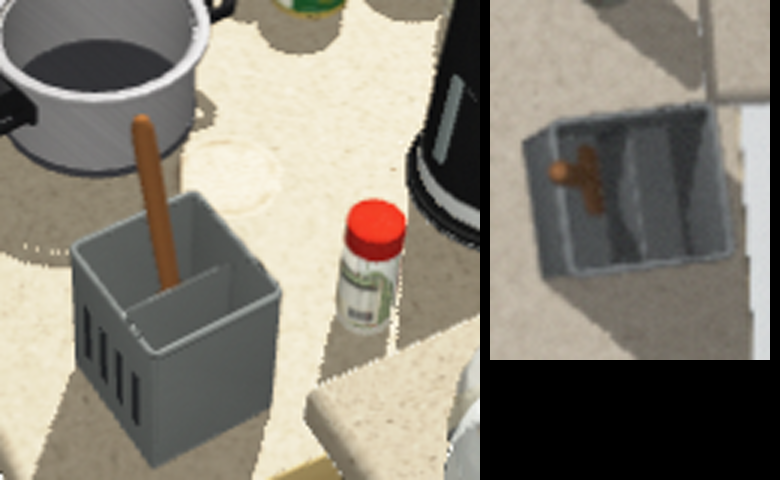

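The lid lies level in the middle of the board with its handle open, and the pot hasn't moved. The spatula's handle top is at side pixel (247,269) and top pixel (387,273). The handle crosses the box's dividing wall at about side (257,325).

Run:
```python
from h import *
t=cam("top"); s=cam("side")
P,e=cross(t,(387.2,273.4),s,(247.3,269.5)); print("tip",P.round(1),e.round(1))
def masks(c,box):
    h=cv2.cvtColor(c["color"],cv2.COLOR_RGB2HSV); m=cv2.inRange(h,(3,110,50),(18,255,230)); w=np.zeros_like(m); x0,y0,x1,y1=box; w[y0:y1,x0:x1]=255; return m&w
m=masks(s,(235,262,270,335)); ys,xs=np.nonzero(m); print("side",len(ys),[(y,xs[ys==y].mean().round(1),(ys==y).sum()) for y in range(264,332,6) if (ys==y).any()])
m=masks(t,(378,255,405,295)); ys,xs=np.nonzero(m); print("top",[(x,ys[xs==x].mean().round(1),(xs==x).sum()) for x in range(380,402) if (xs==x).any()])
# box rim, z=128/131, corner pixels from crop
q=np.array([(551,124),(708,104),(733,254),(569,275)],float); q=(q-[490,0])/4+[370,230]
B=onz(t,q,[130]*4); print("box",B.round(0),B.mean(0).round(0)); d=(B[0]-B[1]+B[3]-B[2])[:2]; print("box +y dir deg",np.degrees(np.arctan2(d[1],d[0])))
r=proj(s,[P]); print(r)
```

```text
tip [ 422.6 -229.6  204.5] 4.1
side 401 [(270, np.float64(247.0), np.int64(5)), (276, np.float64(247.5), np.int64(8)), (282, np.float64(248.5), np.int64(8)), (288, np.float64(249.5), np.int64(8)), (294, np.float64(251.0), np.int64(7)), (300, np.float64(252.0), np.int64(7)), (306, np.float64(253.0), np.int64(7)), (312, np.float64(254.0), np.int64(7)), (318, np.float64(255.0), np.int64(7)), (324, np.float64(256.0), np.int64(5))]
top [(385, np.float64(273.0), np.int64(3)), (386, np.float64(272.5), np.int64(4)), (387, np.float64(272.5), np.int64(4)), (388, np.float64(273.0), np.int64(5)), (389, np.float64(273.0), np.int64(5)), (390, np.float64(273.0), np.int64(5)), (391, np.float64(273.0), np.int64(5)), (392, np.float64(272.5), np.int64(6)), (393, np.float64(271.5), np.int64(10)), (394, np.float64(273.5), np.int64(14)), (395, np.float64(275.0), np.int64(15)), (396, np.float64(276.5), np.int64(12)), (397, np.float64(280.5), np.int64(4))]
box [[ 459. -239.  130.]
 [ 468. -346.  130.]
 [ 368. -357.  130.]
 [ 358. -246.  130.]] [ 413. -297.  130.]
box +y dir deg 95.08248235386095
[[246.30619107 269.66700212]]
```

Run:
```python
from h import *
go(424,-240,290,np.radians(95))
```

```text
shift [-578.3   31.7   13.5] eef [468.6 337.4 303.2] [-180.     0.    82.4]
turn -12.6
```

Request:
{"fn": "carry_out", "kwargs": {
  "motion": [
    [-38, 2, 0, 0, 0.3],
    [-45, 2.5, 0, 0, 0.3],
    [-45, 2.5, 0, 0, 0.3],
    [-45, 2.5, 0, 0, 0.3],
    [-45, 2.5, 0, 0, 0.3],
    [-45, 2.5, 0, 0, 0.3],
    [-45, 2.5, 0, 0, 0.3],
    [-45, 2.5, 0, 0, 0.3],
    [-45, 2.5, 0, 0, 0.3],
    [-45, 2.5, 0, 0, 0.3],
    [-45, 2.5, 0, 0, 0.3],
    [-45, 2.5, 0, 0, 0.3]
  ]
}}

```text
t: 14.6
eef_pos: [427.2, -196.2, 302.4]
tcp_rot: [-3.139, -0.001, 1.439]
ft_force: [0.2, -0.3, 0.3]
opening: 0.699
grip_force: 0.0
```

Request:
{"fn": "carry_out", "kwargs": {
  "motion": [
    [-30, 2, 0, 0, 0.3],
    [-15, 0, 0, 0, 0.3],
    [0, 0, 5, -6.3, 0.3],
    [0, 0, 5, -6.3, 0.3],
    [0, 0, 0, 0, 0.3],
    [0, 0, 0, 0, 0.3]
  ]
}}

```text
t: 15.2
eef_pos: [424.2, -238.9, 293.4]
tcp_rot: [-3.141, -0.001, 1.656]
ft_force: [0.1, 0.6, -0.2]
opening: 0.7
grip_force: 0.0
```

Run:
```python
from h import *
go(424,-240,166,np.radians(95)); print(env.state()["joints"])
c=cam("wrist"); cv2.imwrite("pics/w4.png",c["color"][:,:,::-1])
h=cv2.cvtColor(c["color"],cv2.COLOR_RGB2HSV); m=cv2.inRange(h,(3,110,50),(18,255,230))
for k in cv2.findContours(m,0,2)[0]:
    if cv2.contourArea(k)>150: print(cv2.boundingRect(k),cv2.contourArea(k),cv2.minAreaRect(k))
print(proj(c,[(423,-230,204),(424,-240,171)]))
```

```text
shift [-1.200e+00 -1.000e-01  1.274e+02] eef [ 424.2 -238.9  293.4] [-1.80e+02 -1.00e-01  9.49e+01]
turn -0.1
[-6.48787916e-01  2.19870310e-01  1.78541029e+00  1.94761509e-04
  1.13763812e+00 -7.34305585e-01]
(433, 328, 61, 9) 184.0 ((462.97113037109375, 331.63427734375), (6.929485321044922, 60.13327407836914), 88.09085083007812)
(394, 263, 24, 57) 370.0 ((406.2123107910156, 290.8103942871094), (56.47862243652344, 21.293352127075195), 85.10090637207031)
(38, 222, 32, 42) 747.5 ((54.44615936279297, 241.56924438476562), (42.667945861816406, 29.024127960205078), 82.87498474121094)
(260, 193, 38, 21) 378.5 ((278.8982238769531, 203.0265655517578), (36.91804504394531, 20.022218704223633), 3.814074993133545)
(127, 168, 26, 23) 274.5 ((138.00001525878906, 183.0), (22.360681533813477, 23.255107879638672), 63.43495178222656)
(73, 165, 24, 18) 169.0 ((85.53658294677734, 174.8292694091797), (10.476454734802246, 25.422863006591797), 65.224853515625)
(131, 130, 12, 30) 222.5 ((136.5, 144.5), (29.0, 11.0), 90.0)
(153, 117, 27, 76) 672.0 ((163.50340270996094, 153.5303192138672), (22.055633544921875, 75.20512390136719), 7.650650978088379)
(0, 92, 165, 89) 8109.0 ((82.06130981445312, 134.51144409179688), (82.81774139404297, 165.69598388671875), 86.53176879882812)
[[278.14057709 202.85571857]
 [278.3292318  204.75998354]]
```

View pics/w4.png

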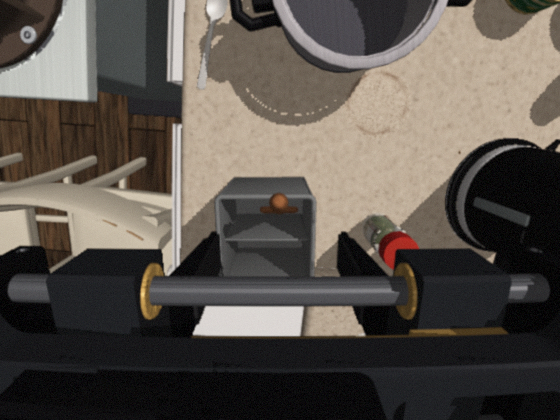

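This picture looks down the handle: its end is at (279,201) and the prediction was (278,203). I go down and grip.

Request:
{"fn": "carry_out", "kwargs": {
  "motion": [
    [-1, 0, 30, 0, 0.3],
    [0, 0, 35, 0, 0.3],
    [0, 0, 35, 0, 0.3],
    [0, 0, 20, 0, 0.3],
    [0, 0, 9, 0, 0.3],
    [0, 0, 0, 0, 0.3],
    [0, 0, 0, 0, 0.6],
    [0, 0, 0, 0, 0.8],
    [0, 0, 0, 0, 1],
    [0, 0, 0, 0, 1],
    [0, 0, 0, 0, 1],
    [0, 0, 0, 0, 1]
  ]
}}

```text
t: 16.45
eef_pos: [424.3, -240.5, 165.0]
tcp_rot: [3.141, 0.0, 1.659]
ft_force: [-0.3, 0.2, -0.2]
opening: 0.256
grip_force: 0.0
```

Request:
{"fn": "carry_out", "kwargs": {
  "motion": [
    [0, 0, 0, 0, 1],
    [0, 0, 0, 0, 1],
    [0, 0, 0, 0, 1],
    [0, 0, 0, 0, 1]
  ]
}}

```text
t: 16.85
eef_pos: [424.3, -240.5, 164.9]
tcp_rot: [3.142, -0.0, 1.659]
ft_force: [-0.5, 0.6, 1.3]
opening: 0.168
grip_force: 30.0
```

Request:
{"fn": "carry_out", "kwargs": {
  "motion": [
    [0, 0, -4, 0, 1],
    [0, 0, -8, 0, 1],
    [0, 0, -12, 0, 1],
    [0, 0, -18, 0, 1],
    [0, 0, -20, 0, 1],
    [0, 0, -20, 0, 1],
    [0, 0, -20, 0, 1],
    [0, 0, -20, 0, 1],
    [0, 0, -20, 0, 1],
    [0, 0, -20, 0, 1],
    [0, 0, -18, 0, 1],
    [0, 0, -10, 0, 1]
  ]
}}

```text
t: 18.05
eef_pos: [424.3, -240.5, 356.9]
tcp_rot: [3.14, 0.001, 1.659]
ft_force: [0.1, -0.3, -1.0]
opening: 0.174
grip_force: 30.0
```

Run:
```python
from h import *
s=env.state(); print(s["ft_force"],s["opening"])
c=cam("side"); cv2.imwrite("pics/s3.png",cv2.resize(c["color"][120:400,140:420],None,fx=2,fy=2)[:,:,::-1])
go(489,-12,355)
```

```text
[ 0.06339751 -0.2945466  -1.02145936] 0.17395053880371011
shift [222.1  84.3   2.3] eef [ 424.5 -240.6  357.6] [1.799e+02 1.000e-01 9.500e+01]
```

View pics/s3.png

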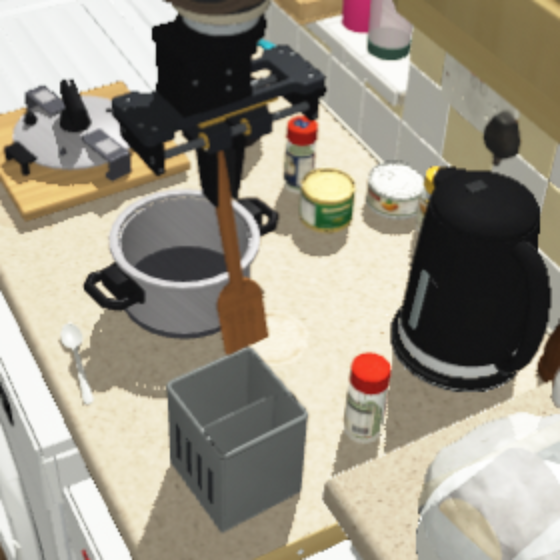

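The box is upright and the spatula hangs blade down, its blade edge centred at about side pixel (262,293). The lid still lies on the board and the open pot hasn't moved.

Run:
```python
from h import *
c=cam("side"); s=env.state(); p=np.array(s["eef_pos"]); G=p+[0,0,11]
Rm=Ro.from_euler("xyz",s["tcp_rot"]).as_matrix(); n=Rm[:,1]
o,d=ray(c,[(262.5,293.5)]); k=((G-o)@n)/(d[0]@n); X=o+k*d[0]; v=G-X
print("edge",X.round(1),"len",np.linalg.norm(v).round(1),"lean",np.degrees(np.arctan2(v@Rm[:,0],v[2])).round(1))
t=cam("top"); im=t["color"]; m=cv2.inRange(im,(0,0,0),(70,70,70)); 
# target: edge offset 33 mm from the pot centre along tool x
T=np.array([489,-12])+33*Rm[:2,0]+(p-X)[:2]; print("TCP xy",T.round(1)); go(*T,p[2]); print("floor drop", X[2]-8)
```

```text
edge [ 429.1 -289.9  188.4] len 185.5 lean 15.4
TCP xy [481.4  70.2]
shift [304.3  84.3  -1.2] eef [ 424.2 -240.4  355.1] [180.   0.  95.]
floor drop 180.42870950833662
```

Request:
{"fn": "carry_out", "kwargs": {
  "motion": [
    [15, 4, 0, 0, 1],
    [28, 8, 0, 0, 1],
    [30, 8, 0, 0, 1],
    [30, 8, 0, 0, 1],
    [30, 8, 0, 0, 1],
    [30, 8, 0, 0, 1],
    [30, 8, 0, 0, 1],
    [30, 8, 0, 0, 1],
    [30, 8, 0, 0, 1],
    [26, 8, 0, 0, 1],
    [17, 5, 0, 0, 1],
    [8, 3, 0, 0, 1]
  ]
}}

```text
t: 19.4
eef_pos: [480.7, 71.7, 354.1]
tcp_rot: [-3.14, -0.0, 1.661]
ft_force: [-0.6, 0.0, -0.7]
opening: 0.167
grip_force: 30.0
```

Request:
{"fn": "carry_out", "kwargs": {
  "motion": [
    [0, 0, 0, 0, 1],
    [0, 0, 15, 0, 1],
    [0, 0, 25, 0, 1],
    [0, 0, 25, 0, 1],
    [0, 0, 25, 0, 1],
    [0, 0, 25, 0, 1],
    [0, 0, 20, 0, 1],
    [0, 0, 15, 0, 1],
    [0, 0, 10, 0, 1],
    [0, 0, 5, 0, 1],
    [0, 0, 3, 0, 1],
    [0, 0, 0, 0, 1]
  ]
}}

```text
t: 20.6
eef_pos: [481.3, 69.6, 187.1]
tcp_rot: [3.141, -0.0, 1.659]
ft_force: [0.3, -0.4, 0.2]
opening: 0.169
grip_force: 30.0
```

Lower slowly until it touches.

Request:
{"fn": "carry_out", "kwargs": {
  "motion": [
    [0, 0, 3, 0, 1],
    [0, 0, 3, 0, 1],
    [0, 0, 2, 0, 1],
    [0, 0, 0, 0, 1]
  ]
}}

```text
t: 21.0
eef_pos: [481.1, 69.8, 178.7]
tcp_rot: [-3.141, -0.0, 1.659]
ft_force: [0.4, -0.1, -0.3]
opening: 0.168
grip_force: 30.0
```

Request:
{"fn": "carry_out", "kwargs": {
  "motion": [
    [0, 0, 2, 0, 1],
    [0, 0, 0, 0, 1]
  ]
}}

```text
t: 21.2
eef_pos: [481.2, 69.8, 176.8]
tcp_rot: [-3.141, -0.0, 1.659]
ft_force: [-0.1, -0.2, -1.0]
opening: 0.17
grip_force: 30.0
```

Request:
{"fn": "carry_out", "kwargs": {
  "motion": [
    [0, 0, 2, 0, 1],
    [0, 0, 0, 0, 1]
  ]
}}

```text
t: 21.4
eef_pos: [481.2, 69.8, 174.7]
tcp_rot: [-3.141, -0.0, 1.659]
ft_force: [-0.6, -0.3, 0.5]
opening: 0.169
grip_force: 30.0
```

Request:
{"fn": "carry_out", "kwargs": {
  "motion": [
    [0, 0, 2, 0, 1],
    [0, 0, 1, 0, 1],
    [0, 0, 0, 0, 1]
  ]
}}

```text
t: 21.7
eef_pos: [481.2, 69.8, 171.8]
tcp_rot: [-3.141, -0.0, 1.659]
ft_force: [0.2, -0.4, -0.6]
opening: 0.169
grip_force: 30.0
```

Request:
{"fn": "carry_out", "kwargs": {
  "motion": [
    [0, 0, 0, 0, 0.75],
    [0, 0, 0, 0, 0.6],
    [0, 0, 0, 0, 0.4],
    [0, 0, 0, 0, 0.2],
    [0, 0, 0, 0, 0.1],
    [0, 0, 0, 0, 0.1],
    [0, 0, 0, 0, 0.1],
    [0, 0, 0, 0, 0.1]
  ]
}}

```text
t: 22.5
eef_pos: [481.2, 69.8, 171.9]
tcp_rot: [3.142, -0.0, 1.659]
ft_force: [0.3, -0.3, -0.1]
opening: 0.783
grip_force: 0.0
```

Request:
{"fn": "carry_out", "kwargs": {
  "motion": [
    [0, 0, -15, 0, 0.1],
    [0, 0, -30, 0, 0.1],
    [0, 0, -40, 0, 0.1],
    [0, 0, -40, 0, 0.1],
    [0, 0, -40, 0, 0.1],
    [0, 0, -30, 0, 0.1],
    [0, 0, 0, 0, 0.1],
    [0, 0, 0, 0, 0.1]
  ]
}}

```text
t: 23.3
eef_pos: [481.1, 69.7, 366.8]
tcp_rot: [3.141, -0.0, 1.659]
ft_force: [0.5, 0.5, 0.7]
opening: 0.899
grip_force: 0.0
```

Run:
```python
from h import *
c=cam("side"); t=cam("top")
def blob(c,x0,y0,x1,y1):
    h=cv2.cvtColor(c["color"],cv2.COLOR_RGB2HSV); m=cv2.inRange(h,(3,110,40),(18,255,230)); w=np.zeros_like(m); w[y0:y1,x0:x1]=255; m&=w
    ks=[k for k in cv2.findContours(m,0,2)[0] if cv2.contourArea(k)>15]
    for k in ks:
        print(cv2.boundingRect(k),cv2.contourArea(k)); k=k[:,0]; a=k[k[:,0].argmin()];b=k[k[:,0].argmax()];u=k[k[:,1].argmin()];v=k[k[:,1].argmax()]; print(a,b,u,v)
print("side");blob(c,180,150,320,300)
print("top");blob(t,245,215,350,300)
print("expected pot rim in side",proj(c,[(489,-12,100),(489,68,100),(489,-12,8)]).round(0), proj(t,[(489,-12,100),(489,68,100),(489,-12,8)]).round(0))
```

```text
side
(284, 178, 15, 9) 21.0
[284 180] [298 185] [288 178] [289 186]
(180, 175, 56, 85) 965.5
[180 205] [235 253] [212 175] [221 259]
top
expected pot rim in side [[232. 237.]
 [219. 218.]
 [233. 264.]] [[300. 253.]
 [270. 254.]
 [299. 257.]]
```

Run:
```python
from h import *
c=cam("side"); w=cam("wrist"); print("t",env.state()["t"])
def rows(c,x0,y0,x1,y1):
    h=cv2.cvtColor(c["color"],cv2.COLOR_RGB2HSV); m=cv2.inRange(h,(3,150,40),(12,255,190)); z=np.zeros_like(m); z[y0:y1,x0:x1]=255; m&=z
    k=max(cv2.findContours(m,0,2)[0],key=cv2.contourArea); print(cv2.boundingRect(k),cv2.contourArea(k),np.round(cv2.minAreaRect(k),1) if 0 else cv2.minAreaRect(k)); 
    ys,xs=np.nonzero(cv2.drawContours(np.zeros_like(m),[k],-1,255,-1)); print([(int(y),int(xs[ys==y].min()),int(xs[ys==y].max())) for y in range(ys.min(),ys.max()+1,8)])
    return ys,xs
rows(c,180,140,300,290); rows(w,100,0,460,250)
Pts=[(486,21,8),(486-.087*80,21+80,8+200)]
print(proj(c,Pts).round(0),proj(w,Pts+[(489,-12,8),(489,-12,100),(489,68,100),(489,-92,100)]).round(0))
```

```text
t 23.5
(230, 243, 1, 1) 0.0 ((230.0, 243.0), (0.0, 0.0), 0.0)
[(243, 230, 230)]
(273, 147, 12, 30) 199.0 ((278.5, 161.5), (29.0, 11.0), 90.0)
[(147, 276, 281), (155, 273, 284), (163, 274, 283), (171, 275, 281)]
[[226. 256.]
 [209. 178.]] [[279. 197.]
 [280. 164.]
 [279. 216.]
 [279. 235.]
 [285. 179.]
 [275. 286.]]
```

Run:
```python
from h import *
c=cam("side"); w=cam("wrist")
P,e=cross(c,(212,177),w,(279,152)); print("tip",P.round(0),e.round(1))
E=onz(c,[(228,256)],[8])[0]; print("edge on floor",E.round(0),"len",np.linalg.norm(P-E).round(0))
# stillness: side image difference over the pot and over the lid
b=cam("side"); d=cv2.absdiff(c["color"],b["color"]); print("diff",d[130:300,120:290].mean())
```

```text
tip [484. 110. 204.] 13.4
edge on floor [490.  20.   8.] len 216.0
diff 0.33361014994232985
```

The tip-to-edge length comes out at 216 mm against 215 mm true. The blade edge is on the pot floor, about 32 mm from the pot's centre, and nothing is moving.

```bash
python3 -c "
from cell import env
print(env.job_done())"
```

```text
the job is handed in; nothing more can be done
None
```

I've handed the job in: the lid was turned to open and set down upright in the middle of the chopping board with its handle open, and the spatula stands blade down in the pot; the hand-in gave no verdict, so whether it passed is not confirmed.

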